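# Re-rack the dried sampling nozzles by size

## Robot

A 7-joint arm with a two-finger parallel gripper is mounted at the origin on a cart in front of the work surface, level with it; the furniture and walls round the work are solid. World frame = base frame: x ahead of the robot, y to its left, z up, the work surface at z = 0. Lengths are in mm, angles in rad, forces in N, time in s.
With the tool pointing down it reaches from about 425 to 975 mm from the base axis. Payload 16.7 kg.
Tool frame: the origin (TCP) lies at the very end of the fingers, on their centre line; the grasp point (between the pads) lies 19 mm behind it (robot.pinch_z is the distance from the TCP to the grasp point, in mm); z points along the fingers, y is the line along which they close (so a half turn about z gives the same grasp; the last joint's range is limited). The gripper opens to 85 mm and grips with 20 to 120 N. Pads are 22 mm wide; open, the fingers measure 114 mm over their backs; the gripper's body (76 mm by 85 mm) begins 54 mm behind the grasp point. The pads swing forward as they close: fully open they stand 13 mm farther back than shut.
Start: joints at [1.149, 0.426, 0.074, 1.606, -0.034, 1.111, -0.067], TCP at [181.834, -650.01, 231.302] pointing down, gripper open.
Joint ranges: [-2.85, 2.85], [-0.5, 2.14], [-1.23, 1.37], [0.21, 2.46], [-1.02, 4.16], [0.16, 2.05], [-2.73, 2.73]. Speed limits (rad/s): [1.89, 1.89, 2.39, 2.39, 3.01, 3.01, 3.01].

## Interface

Orientations are given as a unit quaternion [x, y, z, w].
In Python, from bench import robot gives the robot as it stands.
- The arm moves only by the tool drive_tool, never from a script. Its argument "rows" is a list of rows, each a list of 3 entries, a list of its own where there are three numbers: the shift along the tool's x, y, z in a scale on which 1.0 is 800 mm, then the turn, a rotation vector about the tool's x, y, z in normalised numbers (1 is 360 degrees), then the opening, from -1 (shut) to 1 (fully open). A call has exactly 8 rows; each row is the pose to reach, as a shift and turn from the pose commanded when the call began, along the tool's axes at that moment; what a row does not reach only later rows make up. A row lasts 1/12 s, in which the tool goes at most 41.7 mm and 7.16 degrees, less where a joint would pass 70% of its speed; a pose out of reach is approached as far as the arm can. No shift or turn number may pass 1 either way. A call with a gripper value outside its range is refused whole. The fingers move at their own pace and stop on an object; "squeeze" is the grip in N (left out, the last holds). Time passes only in rows, so rows that repeat a pose let the fingers close, or fill a call up. It gives the time, the measured TCP pose, the force, the opening and the grip force at its end, in the units of the state.
- robot.state(): the state, without advancing time (a new reading comes with each control period).
- robot.grab_frame(name): name is "scene" or "top" or "wrist"; returns a dict with "img" (420x560x3 uint8, red, green, blue), "camera_matrix" (3x3 intrinsics, pixels), "position" and "rotation" of the camera in the world. Camera axes: x right, y down, z forward; pixel columns grow to the right and rows downward; lengths in mm; the calibration is good to about 2 mm. A picture is of the moment at which its call begins. There is no depth.
- robot.job_done(): hands the job in; it is judged then, once.
The state is a dict: "clock": time; "joint_pos": joint angles; "qd": joint speeds; "effort": joint torques, N m; "tool_pos": TCP position; "tool_rot": TCP orientation; "ft_force": force on the tool from outside, world axes, zero at the start; "torque": the same for the moment, N m; "finger_gap": finger opening in mm; "gripper_force": force on a finger pad.
Only numpy, scipy, OpenCV 4.12 (cv2) and the standard library are available. Lean on these libraries where they do the work, as an engineer would, in place of code of your own. Each camera call takes 0.05 s, during which the arm holds its last target. There are 200 camera calls.

## Task

The four steel sampling nozzles for the particle counter have dried in the white block; put them back in the grey aluminium storage rack, one in each hole, in order of mouth size: the widest in the hole next to the carrying handle, then narrower and narrower, with the narrowest at the plain end. Each must stand with its spigot down in the hole and its flange fully home on the rack. Keep every nozzle upright throughout so the mouth edges are not nicked, and leave them all released.

Things in the scene. Friction and masses are not known exactly. Their poses are not given: they have to be found in the camera images.
- nozzle_24: steel nozzle with a 24 mm wide open round mouth, 86 mm tall, 60 g. Bottom up: spigot 9 mm in diameter, 30 mm long, tip tapered to 5 mm; flat flange 32 mm in diameter, 6 mm thick; hexagon; cone; straight 24 mm lip, the top 17 mm (grip there, across the block's row). Origin: tip of spigot, on the axis; z up; flange underside at z = 30 mm. Starts in any hole of drying_block
- nozzle_32: steel nozzle with a 32 mm wide open round mouth, 92 mm tall, 80 g. Bottom up: spigot 9 mm in diameter, 30 mm long, tip tapered to 5 mm; flat flange 32 mm in diameter, 6 mm thick; hexagon; cone; straight 32 mm lip, the top 17 mm (grip there, across the block's row). Origin: tip of spigot, on the axis; z up; flange underside at z = 30 mm. Starts in any hole of drying_block
- nozzle_40: steel nozzle with a 40 mm wide open round mouth, 98 mm tall, 100 g. Bottom up: spigot 9 mm in diameter, 30 mm long, tip tapered to 5 mm; flat flange 32 mm in diameter, 6 mm thick; hexagon; cone; straight 40 mm lip, the top 17 mm (grip there, across the block's row). Origin: tip of spigot, on the axis; z up; flange underside at z = 30 mm. Starts in any hole of drying_block
- nozzle_48: steel nozzle with a 48 mm wide open round mouth, 104 mm tall, 120 g. Bottom up: spigot 9 mm in diameter, 30 mm long, tip tapered to 5 mm; flat flange 32 mm in diameter, 6 mm thick; hexagon; cone; straight 48 mm lip, the top 17 mm (grip there, across the block's row). Origin: tip of spigot, on the axis; z up; flange underside at z = 30 mm. Starts in any hole of drying_block
- drying_block: white plastic block 58 x 216 mm, top at z = 39 mm, in a grey drip tray (84 x 232 mm, rim 12 mm high), fixed; holds the nozzles at the start. Origin: centre of the footprint, on the bench; y along the row. Four vertical 12 mm holes, countersunk to 24 mm, at x = 0, y = -84, -28, 28, 84 mm. A nozzle standing home has its origin at z = 9 mm
- storage_rack: grey aluminium bar 62 x 224 mm, top at z = 39 mm, fixed, empty at the start. Origin: centre of the footprint, on the bench; y along the row. Four vertical 12 mm holes, countersunk to 24 mm, at x = 0, y = -81, -27, 27, 81 mm; a nozzle fully home has its origin at z = 9 mm. A grey cheek closes each end: one with the carrying handle, one plain, 44 mm high
- handle_cheek: grey end cheek of the storage rack with the bright metal carrying handle (66 mm across the rack, 8 mm thick, 88 mm high with the handle), fixed. Origin: centre of its underside, on the bench. It is at the rack's y = +116 mm end on some starts, at y = -116 mm on others
There are look-alikes about, which are no part of the job. What is shaped like the nozzle_32 but green is not meant.

How it is judged (in metres and radians):
At the end, for the whole second after the job is handed in: each nozzle stands in its own storage-rack hole, mouths narrowing from the handle end to the plain end: within 8 mm of the hole's centre along and across, flange home (spigot tip 4 to 13 mm above the bench), within 0.12 rad of upright, at rest, not touched by the fingers (z of nozzle_24 in the frame of storage_rack between 0.004 and 0.013 m and angle between each of nozzle_24, nozzle_32, nozzle_40, nozzle_48's own z axis and vertical below 0.12 rad and linear speed of each of nozzle_24, nozzle_32, nozzle_40, nozzle_48 below 0.02 m/s and angular speed of each of nozzle_24, nozzle_32, nozzle_40, nozzle_48 below 0.3 rad/s and contact force between each of nozzle_24, nozzle_32, nozzle_40, nozzle_48 and the fingers below 0.05 N and z of nozzle_32 in the frame of storage_rack between 0.004 and 0.013 m and z of nozzle_40 in the frame of storage_rack between 0.004 and 0.013 m and z of nozzle_48 in the frame of storage_rack between 0.004 and 0.013 m and ((y of handle_cheek in the frame of storage_rack above 0 m and x of nozzle_24 in the frame of storage_rack between -0.008 and 0.008 m and y of nozzle_24 in the frame of storage_rack between -0.089 and -0.073 m and x of nozzle_32 in the frame of storage_rack between -0.008 and 0.008 m and y of nozzle_32 in the frame of storage_rack between -0.035 and -0.019 m and x of nozzle_40 in the frame of storage_rack between -0.008 and 0.008 m and y of nozzle_40 in the frame of storage_rack between 0.019 and 0.035 m and x of nozzle_48 in the frame of storage_rack between -0.008 and 0.008 m and y of nozzle_48 in the frame of storage_rack between 0.073 and 0.089 m) or (y of handle_cheek in the frame of storage_rack below 0 m and x of nozzle_24 in the frame of storage_rack between -0.008 and 0.008 m and y of nozzle_24 in the frame of storage_rack between 0.073 and 0.089 m and x of nozzle_32 in the frame of storage_rack between -0.008 and 0.008 m and y of nozzle_32 in the frame of storage_rack between 0.019 and 0.035 m and x of nozzle_40 in the frame of storage_rack between -0.008 and 0.008 m and y of nozzle_40 in the frame of storage_rack between -0.035 and -0.019 m and x of nozzle_48 in the frame of storage_rack between -0.008 and 0.008 m and y of nozzle_48 in the frame of storage_rack between -0.089 and -0.073 m))).
It fails at once if a nozzle is tipped more than about 34 degrees or falls over (angle between any of nozzle_24, nozzle_32, nozzle_40, nozzle_48's own z axis and vertical above 0.6 rad).
It also fails if it takes over 109 s, if anything falls off the work surface, if the arm or the gripper's body presses on something with over 40 N, if the wrist force passes 120 N, or if a joint passes its speed limit or range.

## Working session

There is one attempt and no reset: what is moved stays moved. The work goes in short steps, Python scripts to look and compute and a tool call to move; the robot and the scene stay as the last step left them, time stands still between calls to the robot, and variables do not carry over. Pictures are saved under pics/ and viewed, at most 14 in all, crops included, and the job is handed in when it is done.

Besides the shell and the picture viewer there is one more tool, called after ">>>" by a JSON object that holds its "api" and its "payload", one argument or row to a line. drive_tool: Moves the arm, as the interface text tells. Its arguments: {"type":"object","properties":{"rows":{"type":"array","items":{"type":"array"}},"squeeze":{"type":"number"}},"required":["rows"]}

```bash
mkdir -p pics; ls; python3 - <<'E'
from bench import robot
import cv2,numpy as np,pickle
for n in("scene","top"):
    f=robot.grab_frame(n);pickle.dump(f,open(f"{n}0.pkl","wb"));cv2.imwrite(f"pics/{n}0.png",f["img"][:,:,::-1])
    print(n,f["camera_matrix"].tolist(),f["position"],np.round(f["rotation"],4).tolist())
print(robot.state())
E
```

```text
pics
scene [[391.6033211116545, 0.0, 274.91370078520055], [0.0, 391.6033211116545, 200.82974905909433], [0.0, 0.0, 1.0]] [211.53576115 616.18917287 867.70102777] [-0.2174, 0.9124, -0.3393, 0.0719]
top [[442.2912864398861, 0.0, 277.2789818966756], [0.0, 442.2912864398861, 206.49997322922582], [0.0, 0.0, 1.0]] [ 273.78539896    5.70682896 1088.26812276] [-0.6716, 0.7306, -0.0904, 0.0844]
{'clock': 0.1, 'joint_pos': array([ 1.14849023,  0.42668914,  0.07387532,  1.60652458, -0.03412789,
        1.11082447, -0.06708451]), 'qd': array([ 1.36155179e-03, -2.78036124e-03, -1.03351598e-03, -2.29274423e-03,
       -4.63087999e-04,  1.37791890e-03, -5.51683732e-05]), 'effort': array([ 7.59421557e-03, -9.51532817e+01,  3.77000123e+00, -4.64404678e+01,
        1.95143541e-02,  6.27466172e-03, -6.76743048e-05]), 'tool_pos': array([ 181.73912518, -649.69165838,  230.67629217]), 'tool_rot': array([ 9.90714629e-01,  1.35956511e-01, -1.14513991e-04, -5.81586535e-04]), 'ft_force': array([-0.12688773, -0.30355881,  0.30090628]), 'torque': array([-0.02092189,  0.00361213, -0.02847285]), 'gripper_force': 0.0, 'finger_gap': 85.24393491285082}
```

View pics/top0.png

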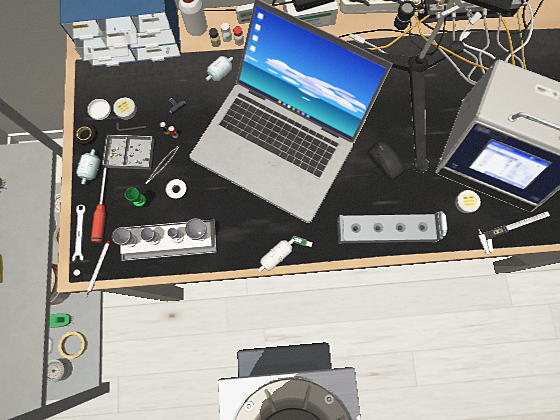

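View pics/scene0.png

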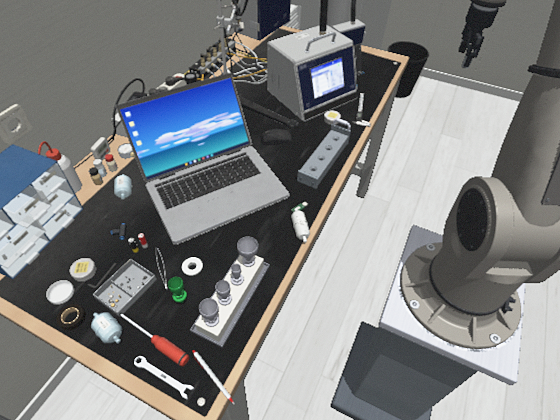

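The top view shows the white block with four nozzles at about (120–195, 235) and the rack at (340–445, 228), with the handle at its right end, (443, 225). The green look-alike is at (135, 195). I'll enlarge these areas.

```bash
python3 - <<'E'
import cv2,numpy as np,pickle
t=pickle.load(open("top0.pkl","rb"))["img"][:,:,::-1];s=pickle.load(open("scene0.pkl","rb"))["img"][:,:,::-1]
a=cv2.resize(t[210:265,100:230],(780,330),interpolation=cv2.INTER_CUBIC)
b=cv2.resize(t[205:250,330:460],(780,270),interpolation=cv2.INTER_CUBIC)
cv2.imwrite("pics/ct.png",np.vstack([a,b]))
a=cv2.resize(s[228:348,180:280],(500,600),interpolation=cv2.INTER_CUBIC)
b=cv2.resize(s[110:190,290:360],(280,320),interpolation=cv2.INTER_CUBIC)
c=np.zeros((600,780,3),np.uint8);c[:,:500]=a;c[:320,500:]=b
cv2.imwrite("pics/cs.png",c)
E
```

```text
(no output)
```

View pics/ct.png

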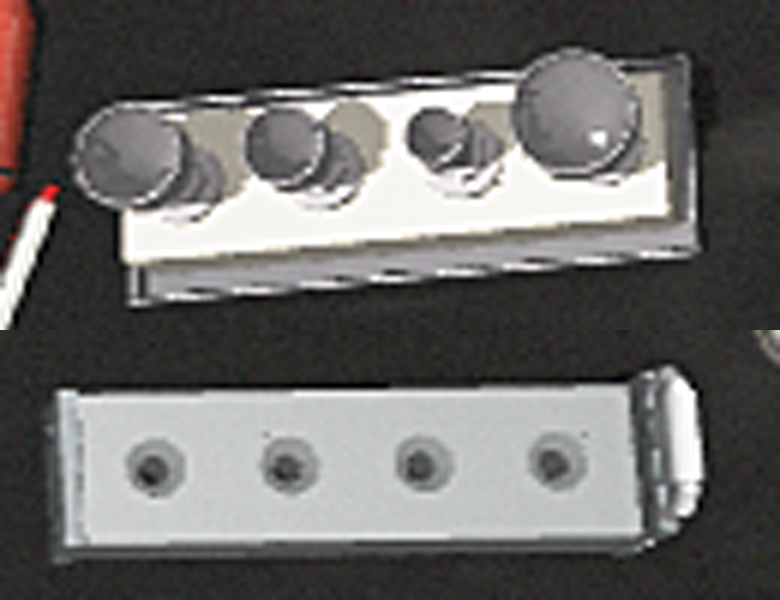

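View pics/cs.png

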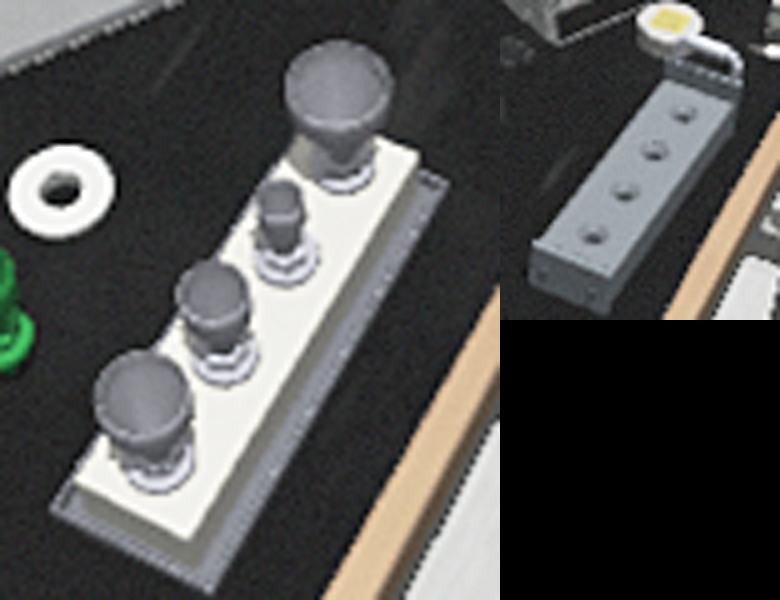

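The crops show mouths, left to right in the top view: 40 (130,157), 32 (287,147), 24 (438,137), 48 (576,113) in crop pixels. The rack holes run from (157,136) to (559,131) below, with the handle at the right. I'll triangulate these.

```bash
cat > h.py <<'E'
import numpy as np,cv2,pickle
from scipy.spatial.transform import Rotation as R
def ray(f,uv):
    d=np.linalg.inv(f["camera_matrix"])@np.r_[uv,1.]
    d=R.from_quat(f["rotation"]).apply(d) if np.size(f["rotation"])==4 else f["rotation"]@d
    return np.array(f["position"]),d/np.linalg.norm(d)
def plane(f,uv,z):
    o,d=ray(f,uv);return o+d*(z-o[2])/d[2]
def tri(rs):
    A=sum(np.eye(3)-np.outer(d,d) for o,d in rs);b=sum((np.eye(3)-np.outer(d,d))@o for o,d in rs)
    p=np.linalg.solve(A,b);return p,max(np.linalg.norm((np.eye(3)-np.outer(d,d))@(p-o)) for o,d in rs)
E
python3 - <<'E'
from h import *
np.set_printoptions(precision=1,suppress=True)
t=pickle.load(open("top0.pkl","rb"));s=pickle.load(open("scene0.pkl","rb"))
up=lambda p,k,o:(np.array(p)+.5)/k-.5+np.array(o)
N=[("40",(130,157),(145,397),98),("32",(287,147),(214,298),92),("24",(438,137),(281,194),86),("48",(576,113),(338,88),104)]
for n,a,b,h in N:
    p=up(a,6,(100,210));q=up(b,5,(180,228));print(n,*tri([ray(t,p),ray(s,q)]),plane(t,p,h+9),plane(s,q,h+9))
for a,b in zip([(157,136),(291,135),(425,134),(559,131)],[(93,236),(125,192),(155,152),(184,114)]):
    p=up(a,6,(330,205));q=up(b,4,(290,110));print(*tri([ray(t,p),ray(s,q)]),plane(t,p,38),plane(s,q,38))
E
```

```text
40 [486.1 346.   98. ] 0.7981380244080719 [483.4 342.7 107. ] [483.8 349.3 107. ]
32 [487.5 289.6  88.3] 1.2209040600556398 [483.6 285.6 101. ] [484.2 295.  101. ]
24 [486.6 231.5  90.1] 1.7098698115918984 [483.9 230.   95. ] [486.6 234.   95. ]
48 [488.  176.1 102.6] 0.90831451039901 [484.9 174.1 113. ] [485.2 182.2 113. ]
[ 473.4 -201.    29.2] 0.4564746780368769 [ 471.3 -199.4   38. ] [ 471.2 -192.5   38. ]
[ 469.  -254.7   31.9] 0.7222492999433273 [ 467.2 -253.3   38. ] [ 467.9 -248.4   38. ]
[ 465.  -308.8   32. ] 0.9034136222288199 [ 463.1 -307.1   38. ] [ 464.1 -302.2   38. ]
[ 461.3 -363.2   31.9] 0.5123217818893829 [ 459.7 -361.2   38. ] [ 460.  -356.1   38. ]
```

The manual's scale: shifts go in shares of 800 mm and turns go in shares of 360 degrees. Converting my numbers, 240 mm / 800 = 0.3, -175 mm / 800 = -0.2188, -48 degrees / 360 = -0.1333.

>>> {"api": "drive_tool", "payload": {
  "rows": [
    [[0.3,-0.2188,0],[0,0,-0.1333],1],
    [[0.3,-0.2188,0],[0,0,-0.1333],1],
    [[0.3,-0.2188,0],[0,0,-0.1333],1],
    [[0.3,-0.2188,0],[0,0,-0.1333],1],
    [[0.3,-0.2188,0],[0,0,-0.1333],1],
    [[0.3,-0.2188,0],[0,0,-0.1333],1],
    [[0.3,-0.2188,0],[0,0,-0.1333],1],
    [[0.3,-0.2188,0],[0,0,-0.1333],1]
  ]
}}

```text
clock: 0.77
tool_pos: [370.6, -410.7, 231.4]
tool_rot: [0.846, 0.533, 0.001, -0.0]
ft_force: [0.1, -0.3, -1.1]
finger_gap: 85.3
gripper_force: 0.0
```

To row units: 150 mm / 800 = 0.1875, 33 mm / 800 = 0.0413, -25.6 degrees / 360 = -0.0711.

>>> {"api": "drive_tool", "payload": {
  "rows": [
    [[0.1875,0.0413,0],[0,0,-0.0711],1],
    [[0.1875,0.0413,0],[0,0,-0.0711],1],
    [[0.1875,0.0413,0],[0,0,-0.0711],1],
    [[0.1875,0.0413,0],[0,0,-0.0711],1],
    [[0.1875,0.0413,0],[0,0,-0.0711],1],
    [[0.1875,0.0413,0],[0,0,-0.0711],1],
    [[0.1875,0.0413,0],[0,0,-0.0711],1],
    [[0.1875,0.0413,0],[0,0,-0.0711],1]
  ]
}}

```text
clock: 1.43
tool_pos: [461.1, -298.2, 231.1]
tool_rot: [0.713, 0.701, -0.0, -0.0]
ft_force: [-0.1, 0.1, 0.2]
finger_gap: 85.4
gripper_force: 0.0
```

```bash
cat > shot.py <<'E'
import sys
from bench import robot
from h import *
np.set_printoptions(precision=3,suppress=True)
n,c=sys.argv[1],(sys.argv+["wrist"])[2] if len(sys.argv)>2 else "wrist"
f=robot.grab_frame(c);s=robot.state();f["tcp"]=s["tool_pos"]
pickle.dump(f,open(n+".pkl","wb"));cv2.imwrite(f"pics/{n}.png",f["img"][:,:,::-1])
print(s["clock"],s["tool_pos"],s["tool_rot"],s["joint_pos"],f["position"],f["rotation"],f["camera_matrix"][0])
E
python3 shot.py w1
```

```text
1.4833 [ 461.174 -298.209  231.17 ] [ 0.713  0.701 -0.    -0.   ] [ 0.757  0.243 -0.351  1.871  0.096  1.044  0.351] [ 461.896 -219.485  373.049] [ 0.988 -0.008 -0.002  0.154] [343.402   0.    280.783]
```

View pics/w1.png

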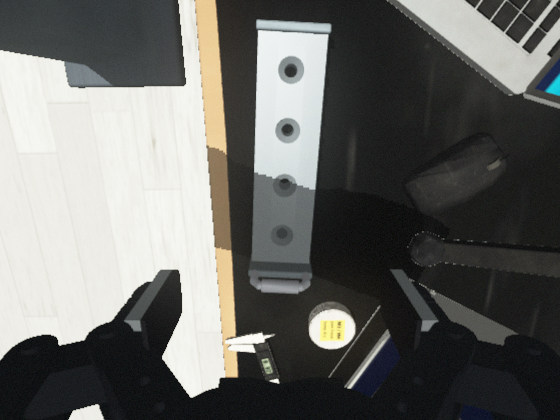

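The wrist view shows the rack holes at (291,70), (287,130), (285,185) and (282,235), with the handle cheek at (280,278). I'll take a second view on the way to the block.

To row units: 110 mm / 800 = 0.1375, 80 mm / 800 = 0.1, -1 degrees / 360 = -0.0028.

>>> {"api": "drive_tool", "payload": {
  "rows": [
    [[0.05,0.005,0],[0,0,-0.0028],1],
    [[0.1,0.005,0],[0,0,-0.0028],1],
    [[0.1375,0.005,0],[0,0,-0.0028],1],
    [[0.1375,0.005,0],[0,0,-0.0028],1],
    [[0.1375,0.005,0],[0,0,-0.0028],1],
    [[0.1375,0.005,0],[0,0,-0.0028],1],
    [[0.1375,0.005,0],[0,0,-0.0028],1],
    [[0.1375,0.005,0],[0,0,-0.0028],1]
  ]
}}

```text
clock: 2.15
tool_pos: [467.3, -188.4, 231.2]
tool_rot: [0.706, 0.708, -0.0, -0.0]
ft_force: [0.5, -0.2, -1.3]
finger_gap: 85.3
gripper_force: 0.0
```

```bash
python3 shot.py w2; cat > rack.py <<'E'
from h import *
np.set_printoptions(precision=1,suppress=True)
W=[pickle.load(open(f"w{i}.pkl","rb")) for i in(1,2)]
w1=W[0];seed=[(291,70),(287,130),(285,185),(282,235)]
def hole(f,uv,r=13):
    u,v=np.round(uv).astype(int);g=cv2.cvtColor(f["img"],cv2.COLOR_RGB2GRAY)[v-r:v+r+1,u-r:u+r+1].astype(float)
    # countersink blob: darker than local plate
    bg=cv2.GaussianBlur(np.where(0,g,g),(0,0),1);ref=np.median(np.r_[g[0],g[-1],g[:,0],g[:,-1]])
    m=(bg<ref*.82).astype(np.uint8);n,l,st,c=cv2.connectedComponentsWithStats(m)
    k=l[r,r] or 1+np.argmax(st[1:,4]);x,y,w,h,a=st[k];return np.array([u-r+x+(w-1)/2,v-r+y+(h-1)/2]),(w,h,a)
def proj(f,p):
    q=R.from_quat(f["rotation"]).inv().apply(p-np.array(f["position"]));q=f["camera_matrix"]@q;return q[:2]/q[2]
for s in seed:
    a,i=hole(w1,s);p=plane(w1,a,39)
    b,j=hole(W[1],proj(W[1],p));print(a,i,b,j,p,plane(W[1],b,39),*tri([ray(w1,a),ray(W[1],b)]))
E
python3 rack.py
```

```text
2.2 [ 467.271 -188.224  231.171] [ 0.706  0.708 -0.    -0.   ] [ 0.639  0.174 -0.426  1.961  0.084  1.024  0.177] [ 466.548 -109.778  373.14 ] [ 0.988  0.001 -0.     0.154] [343.402   0.    280.783]
[291.  70.] (np.int32(27), np.int32(27), np.int32(568)) [285. 186.] (np.int32(23), np.int32(23), np.int32(404)) [ 471.2 -195.9   39. ] [ 470.7 -194.2   39. ] [ 471.1 -195.5   33.8] 0.2692258970096226
[287.5 130. ] (np.int32(26), np.int32(27), np.int32(494)) [282. 237.] (np.int32(21), np.int32(19), np.int32(305)) [ 467.5 -249.1   39. ] [ 467.9 -249.3   39. ] [ 467.7 -249.    39.7] 0.20337304972539189
[284.5 187. ] (np.int32(22), np.int32(17), np.int32(283)) [279.5 281.5] (np.int32(16), np.int32(16), np.int32(196)) [ 463.9 -305.    39. ] [ 465.3 -302.    39. ] [ 464.6 -307.4   29.6] 0.6397657482615289
[283.5 235. ] (np.int32(18), np.int32(19), np.int32(266)) [274. 323.] (np.int32(17), np.int32(15), np.int32(175)) [ 462.2 -356.8   39. ] [ 459.1 -355.6   39. ] [ 460.6 -357.8   36.1] 1.6309247595474539
```

To row units: 320 mm / 800 = 0.4, 200 mm / 800 = 0.25.

>>> {"api": "drive_tool", "payload": {
  "rows": [
    [[0.05,0.0025,0],[0,0,0],1],
    [[0.1,0.005,0],[0,0,0],1],
    [[0.15,0.0075,0],[0,0,0],1],
    [[0.2,0.01,0],[0,0,0],1],
    [[0.25,0.0125,0],[0,0,0],1],
    [[0.3,0.015,0],[0,0,0],1],
    [[0.35,0.0175,0],[0,0,0],1],
    [[0.4,0.0188,0],[0,0,0],1]
  ]
}}

```text
clock: 2.87
tool_pos: [481.4, 134.2, 231.5]
tool_rot: [0.706, 0.708, 0.0, 0.0]
ft_force: [1.0, -0.5, 0.5]
finger_gap: 85.4
gripper_force: 0.0
```

To row units: 90 mm / 800 = 0.1125, 80 mm / 800 = 0.1.

>>> {"api": "drive_tool", "payload": {
  "rows": [
    [[0.05,0.0025,0],[0,0,0],1],
    [[0.1,0.0025,0],[0,0,0],1],
    [[0.1125,0.0025,0],[0,0,0],1],
    [[0.1125,0.0025,0],[0,0,0],1],
    [[0.1125,0.0025,0],[0,0,0],1],
    [[0.1125,0.0025,0],[0,0,0],1],
    [[0.1125,0.0025,0],[0,0,0],1],
    [[0.1125,0.0025,0],[0,0,0],1]
  ]
}}

```text
clock: 3.53
tool_pos: [483.3, 221.6, 231.4]
tool_rot: [0.706, 0.708, -0.0, 0.0]
ft_force: [0.2, -0.2, 0.3]
finger_gap: 85.1
gripper_force: 0.0
```

```bash
python3 shot.py b1
```

```text
3.5833 [483.212 221.813 231.436] [0.706 0.708 0.    0.   ] [ 0.054  0.262 -0.705  1.892  0.194  1.057 -0.728] [482.481 300.314 373.289] [0.988 0.001 0.    0.154] [343.402   0.    280.783]
```

To row units: 50 mm / 800 = 0.0625, 30 mm / 800 = 0.0375.

>>> {"api": "drive_tool", "payload": {
  "rows": [
    [[0.0375,0,0],[0,0,0],1],
    [[0.0625,0,0],[0,0,0],1],
    [[0.0625,0,0],[0,0,0],1],
    [[0.0625,0,0],[0,0,0],1],
    [[0.0625,0,0],[0,0,0],1],
    [[0.0625,0,0],[0,0,0],1],
    [[0.0625,0,0],[0,0,0],1],
    [[0.0625,0,0],[0,0,0],1]
  ]
}}

```text
clock: 4.25
tool_pos: [482.9, 272.2, 231.4]
tool_rot: [0.706, 0.708, 0.0, 0.0]
ft_force: [0.0, 0.2, 0.1]
finger_gap: 85.3
gripper_force: 0.0
```

```bash
python3 shot.py b2; python3 -c "
import cv2,numpy as np
a=cv2.imread('pics/b1.png');b=cv2.imread('pics/b2.png')
cv2.imwrite('pics/bb.png',np.hstack([a[:,120:500],b[:,120:500]]))"
```

```text
4.3 [482.859 272.35  231.438] [0.706 0.708 0.    0.   ] [-0.032  0.306 -0.716  1.844  0.227  1.075 -0.831] [482.053 350.891 373.341] [0.988 0.002 0.    0.154] [343.402   0.    280.783]
```

View pics/bb.png

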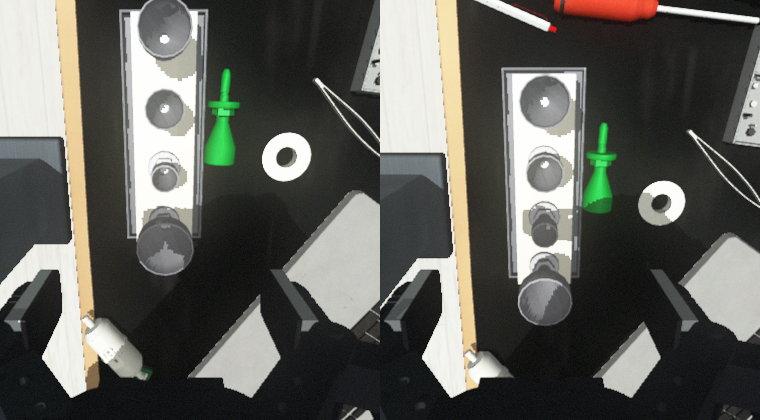

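The two wrist views show the mouths from top to bottom as 40, 32, 24, 48. In full-image coordinates they are b1 (284,27), (284,109), (286,178), (285,248) and b2 (285,101), (285,173), (284,234), (285,301). The green look-alike lies on its side beside the block.

```bash
python3 - <<'E'
from h import *
np.set_printoptions(precision=1,suppress=True)
F=[pickle.load(open(f"b{i}.pkl","rb")) for i in(1,2)]
S={"40":[(284,27,27),(285,101,25),107],"32":[(284,109,19),(285,173,18),101],"24":[(286,178,14),(284,234,13),95],"48":[(285,248,28),(285,301,27),113]}
for n,v in S.items():
    c=[]
    for f,(x,y,r) in zip(F,v[:2]):
        g=cv2.medianBlur(cv2.cvtColor(f["img"],cv2.COLOR_RGB2GRAY),3)
        h=cv2.HoughCircles(g,cv2.HOUGH_GRADIENT_ALT,1,3,param1=150,param2=.5,minRadius=r-4,maxRadius=r+4)
        h=[] if h is None else [k for k in h[0] if np.hypot(k[0]-x,k[1]-y)<6]
        k=min(h,key=lambda k:np.hypot(k[0]-x,k[1]-y)) if h else (x,y,0)
        c.append(np.array(k))
    print(n,c[0],c[1],*tri([ray(f,k[:2]) for f,k in zip(F,c)]),*[plane(f,k[:2],v[2]) for f,k in zip(F,c)])
E
```

```text
40 [284.   26.   26.9] [285.  100.   25.7] [484.9 349.1  99.5] 0.29995402261963955 [484.6 347.7 107. ] [485.1 349.1 107. ]
32 [286.  108.   19.6] [286.  172.   18.3] [486.5 292.5  95.4] 0.007853257564481955 [486.4 292.6 101. ] [486.4 293.7 101. ]
24 [284.  179.   13.7] [285.  234.   12.9] [485.7 233.9  86.5] 0.4259612812619388 [485.2 235.9  95. ] [486.  237.4  95. ]
48 [283.  247.   28.2] [284.  301.   25.9] [484.9 184.2 116.7] 0.4075275837367987 [484.5 182.6 113. ] [485.3 181.8 113. ]
```

To row units: 148 mm / 800 = 0.185, 2.5 mm / 800 = 0.0031.

>>> {"api": "drive_tool", "payload": {
  "rows": [
    [[-0.05,0.0025,0],[0,0,0],1],
    [[-0.0938,0.0031,0.0125],[0,0,0],1],
    [[-0.1138,0.0031,0.0375],[0,0,0],1],
    [[-0.1138,0.0031,0.075],[0,0,0],1],
    [[-0.1138,0.0031,0.1188],[0,0,0],1],
    [[-0.1138,0.0031,0.1563],[0,0,0],1],
    [[-0.1138,0.0031,0.175],[0,0,0],1],
    [[-0.1138,0.0031,0.185],[0,0,0],1]
  ],
  "squeeze": 40
}}

```text
clock: 4.97
tool_pos: [484.5, 181.2, 81.2]
tool_rot: [0.706, 0.708, -0.001, -0.001]
ft_force: [-0.4, 0.5, -0.6]
finger_gap: 85.1
gripper_force: 0.0
```

>>> {"api": "drive_tool", "payload": {
  "rows": [
    [[0,0,0],[0,0,0],1],
    [[0,0,0],[0,0,0],0.3],
    [[0,0,0],[0,0,0],-1],
    [[0,0,0],[0,0,0],-1],
    [[0,0,0],[0,0,0],-1],
    [[0,0,0],[0,0,0],-1],
    [[0,0,0],[0,0,0],-1],
    [[0,0,0],[0,0,0],-1]
  ]
}}

```text
clock: 5.63
tool_pos: [486.3, 182.2, 84.7]
tool_rot: [0.706, 0.708, 0.001, 0.001]
ft_force: [-1.2, -1.3, 8.4]
finger_gap: 46.6
gripper_force: 39.5
```

```bash
python3 shot.py g1; python3 shot.py g1s scene; python3 -c "
import cv2,numpy as np
a=cv2.imread('pics/g1.png');b=cv2.resize(cv2.imread('pics/g1s.png')[180:340,170:310],(368,420))
cv2.imwrite('pics/gg.png',np.hstack([a[:,80:510],b]))"
```

```text
5.6833 [486.368 182.214  84.715] [0.706 0.708 0.001 0.001] [ 0.032  0.43  -0.621  2.049  0.358  0.766 -0.804] [485.151 260.824 226.678] [0.988 0.002 0.001 0.153] [343.402   0.    280.783]
5.7333 [486.348 182.17   84.697] [0.706 0.708 0.001 0.001] [ 0.032  0.43  -0.621  2.049  0.358  0.766 -0.804] [211.536 616.189 867.701] [-0.217  0.912 -0.339  0.072] [391.603   0.    274.914]
```

View pics/gg.png

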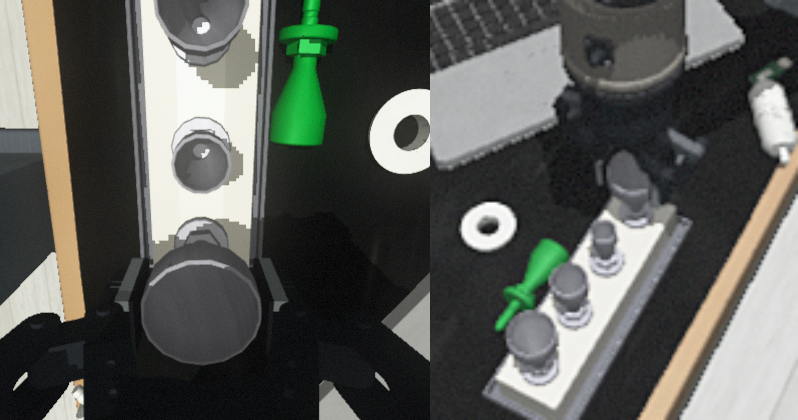

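The grip on the 48 shows its mouth at full-image (282,310) between the pads, gap 46.6 mm. I'll check where that lies relative to the TCP.

```bash
python3 - <<'E'
from h import *
f=pickle.load(open("g1.pkl","rb"))
print(f["tcp"],plane(f,(282,312),113))
for p in [(282,161,95),(282,10,101)]: print(plane(f,p[:2],p[2]))
E
```

```text
[486.36793837 182.21375548  84.71467398] [486.12999449 182.24734945 113.        ]
[485.94104443 237.55357458  95.        ]
[485.65448096 287.97792414 101.        ]
```

To row units: -80 mm / 800 = -0.1, -75 mm / 800 = -0.0938.

>>> {"api": "drive_tool", "payload": {
  "rows": [
    [[0,0,-0.01],[0,0,0],-1],
    [[0,0,-0.025],[0,0,0],-1],
    [[0,0,-0.0438],[0,0,0],-1],
    [[0,0,-0.0625],[0,0,0],-1],
    [[0,0,-0.0813],[0,0,0],-1],
    [[0,0,-0.0938],[0,0,0],-1],
    [[0,0,-0.1],[0,0,0],-1],
    [[0,0,-0.1],[0,0,0],-1]
  ]
}}

```text
clock: 6.4
tool_pos: [486.1, 182.0, 164.8]
tool_rot: [0.706, 0.708, 0.001, 0.001]
ft_force: [-0.1, -0.4, -1.3]
finger_gap: 46.8
gripper_force: 41.4
```

```bash
python3 shot.py g2; python3 shot.py g2s scene; python3 -c "
import cv2,numpy as np
a=cv2.imread('pics/g2.png');b=cv2.resize(cv2.imread('pics/g2s.png')[180:340,170:310],(368,420))
cv2.imwrite('pics/gg2.png',np.hstack([a[:,80:510],b]))"
```

```text
6.45 [485.752 181.806 163.818] [0.706 0.708 0.    0.   ] [ 0.092  0.318 -0.676  1.989  0.25   0.916 -0.709] [484.943 260.654 306.766] [0.988 0.002 0.001 0.153] [343.402   0.    280.783]
6.5 [485.434 181.709 163.191] [ 0.706  0.708 -0.     0.   ] [ 0.092  0.319 -0.676  1.989  0.25   0.916 -0.709] [211.536 616.189 867.701] [-0.217  0.912 -0.339  0.072] [391.603   0.    274.914]
```

View pics/gg2.png

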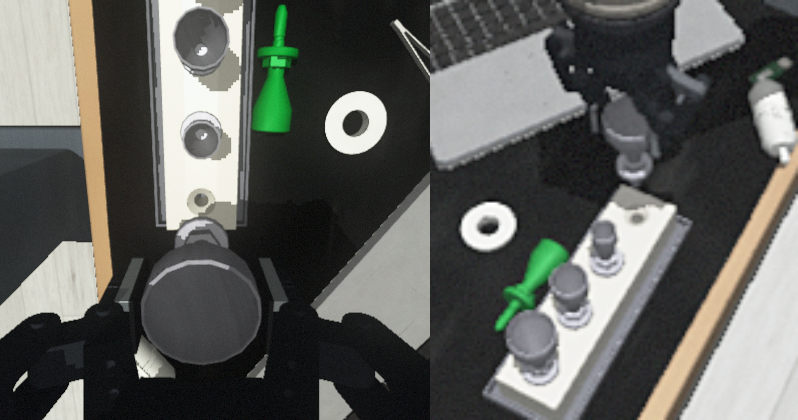

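The 48 hangs upright in the grip and its old hole shows empty at (201,200). The remaining nozzles still stand. Now I'll carry it to the rack hole by the handle.

To row units: -300 mm / 800 = -0.375, -260 mm / 800 = -0.325.

>>> {"api": "drive_tool", "payload": {
  "rows": [
    [[-0.025,-0.0013,0],[0,0,0],-1],
    [[-0.075,-0.0038,0],[0,0,0],-1],
    [[-0.125,-0.0063,0],[0,0,0],-1],
    [[-0.175,-0.0088,0],[0,0,0],-1],
    [[-0.225,-0.0113,0],[0,0,0],-1],
    [[-0.275,-0.0138,0],[0,0,0],-1],
    [[-0.325,-0.0163,0],[0,0,0],-1],
    [[-0.375,-0.0188,0],[0,0,0],-1]
  ]
}}

```text
clock: 7.17
tool_pos: [470.7, -120.0, 162.7]
tool_rot: [0.706, 0.709, -0.0, -0.0]
ft_force: [1.6, 0.4, -1.0]
finger_gap: 46.7
gripper_force: 41.4
```

To row units: -238 mm / 800 = -0.2975, -120 mm / 800 = -0.15.

>>> {"api": "drive_tool", "payload": {
  "rows": [
    [[-0.05,-0.0025,0],[0,0,0],-1],
    [[-0.1,-0.005,0],[0,0,0],-1],
    [[-0.15,-0.0075,0],[0,0,0],-1],
    [[-0.2,-0.01,0],[0,0,0],-1],
    [[-0.2438,-0.0125,0],[0,0,0],-1],
    [[-0.275,-0.0138,0],[0,0,0],-1],
    [[-0.2975,-0.0138,0],[0,0,0],-1],
    [[-0.2975,-0.0138,0],[0,0,0],-1]
  ]
}}

```text
clock: 7.83
tool_pos: [460.2, -360.1, 161.9]
tool_rot: [0.707, 0.707, -0.001, -0.001]
ft_force: [-0.7, -0.2, -1.4]
finger_gap: 46.6
gripper_force: 41.4
```

```bash
python3 shot.py r1
```

```text
7.8833 [ 460.684 -357.716  161.914] [ 0.707  0.707 -0.    -0.001] [ 0.878  0.38  -0.408  1.86   0.183  0.939  0.389] [ 459.879 -281.428  303.825] [ 0.988 -0.    -0.001  0.154] [343.402   0.    280.783]
```

View pics/r1.png

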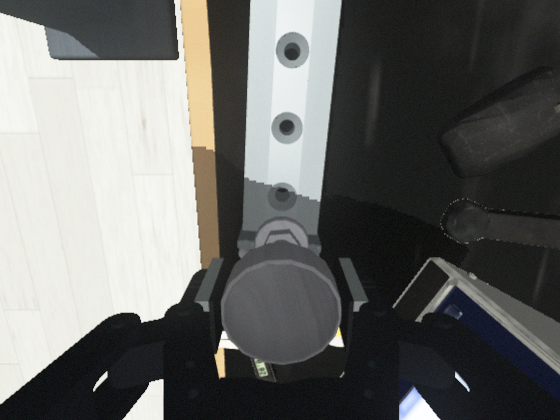

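The nearer wrist view shows the free rack holes at (292,50), (287,127) and (282,194). The 48 is held upright near the handle hole.

```bash
python3 - <<'E'
from h import *
from bench import robot
f=robot.grab_frame("wrist");s=robot.state();print(s["tool_pos"],f["position"])
g=cv2.cvtColor(f["img"],cv2.COLOR_RGB2GRAY)
P=[]
for u,v in [(292,50),(287,127),(282,194)]:
    w=cv2.GaussianBlur(g[v-8:v+9,u-8:u+9],(0,0),1.5).astype(float);m=w.max()-w;m=np.clip(m-.6*m.max(),0,None)
    yy,xx=np.mgrid[-8:9,-8:9];c=(u+(m*xx).sum()/m.sum(),v+(m*yy).sum()/m.sum());P.append(plane(f,(u,v),39)[:2]);print(c,P[-1],plane(f,c,36)[:2])
P=np.array(P);print("extrap",P.mean(0)+2*(P[2]-P[0])/2)
E
```

```text
[ 461.11180389 -356.09939458  162.0944428 ] [ 460.2160623  -279.1796158   303.93154227]
(np.float64(290.5395433316035), np.float64(54.56886351842242)) [ 467.57271323 -246.85056663] [ 466.64196432 -249.48919836]
(np.float64(285.0487828532635), np.float64(129.61240422849383)) [ 464.40200857 -300.0281666 ] [ 462.97214355 -302.21627212]
(np.float64(281.2830893094828), np.float64(196.57611271629386)) [ 460.76075667 -352.38799971] [ 460.19091871 -355.3835428 ]
extrap [ 457.43320293 -405.29301073]
```

To row units: 70 mm / 800 = 0.0875, 65 mm / 800 = 0.0813.

>>> {"api": "drive_tool", "payload": {
  "rows": [
    [[0,0,0.0188],[0,0,0],-1],
    [[0,0,0.0375],[0,0,0],-1],
    [[0,0,0.0475],[0,0,0],-1],
    [[0,0,0.0563],[0,0,0],-1],
    [[0,0,0.065],[0,0,0],-1],
    [[0,0,0.0738],[0,0,0],-1],
    [[0,0,0.0813],[0,0,0],-1],
    [[0,0,0.0875],[0,0,0],-1]
  ]
}}

```text
clock: 8.6
tool_pos: [461.7, -356.1, 92.8]
tool_rot: [0.706, 0.709, 0.0, -0.0]
ft_force: [0.2, 0.5, 0.1]
finger_gap: 46.6
gripper_force: 41.4
```

To row units: 6 mm / 800 = 0.0075, 5 mm / 800 = 0.0063.

>>> {"api": "drive_tool", "payload": {
  "rows": [
    [[0,0,0.0013],[0,0,0],-1],
    [[0,0,0.0025],[0,0,0],-1],
    [[0,0,0.0038],[0,0,0],-1],
    [[0,0,0.005],[0,0,0],-1],
    [[0,0,0.0063],[0,0,0],-1],
    [[0,0,0.0075],[0,0,0],-1],
    [[0,0,0.0075],[0,0,0],-1],
    [[0,0,0.0075],[0,0,0],-1]
  ]
}}

```text
clock: 9.27
tool_pos: [461.7, -356.2, 87.3]
tool_rot: [0.706, 0.708, 0.0, 0.0]
ft_force: [-0.5, 0.6, -1.4]
finger_gap: 46.3
gripper_force: 41.4
```

To row units: 2.5 mm / 800 = 0.0031, 2 mm / 800 = 0.0025.

>>> {"api": "drive_tool", "payload": {
  "rows": [
    [[0,0,0.0013],[0,0,0],-1],
    [[0,0,0.0025],[0,0,0],-1],
    [[0,0,0.0031],[0,0,0],-1],
    [[0,0,0.0031],[0,0,0],-1],
    [[0,0,0.0031],[0,0,0],0.6],
    [[0,0,0.0031],[0,0,0],1],
    [[0,0,0.0031],[0,0,0],1],
    [[0,0,0.0031],[0,0,0],1]
  ]
}}

```text
clock: 9.93
tool_pos: [461.8, -356.2, 84.9]
tool_rot: [0.706, 0.709, 0.0, 0.0]
ft_force: [-0.1, 0.4, 0.2]
finger_gap: 85.3
gripper_force: 0.0
```

To row units: -120 mm / 800 = -0.15, -110 mm / 800 = -0.1375.

>>> {"api": "drive_tool", "payload": {
  "rows": [
    [[0,0,0],[0,0,0],1],
    [[0,0,-0.0125],[0,0,0],1],
    [[0,0,-0.05],[0,0,0],1],
    [[0,0,-0.0938],[0,0,0],1],
    [[0,0,-0.1375],[0,0,0],1],
    [[0.05,0,-0.15],[0,0,0],1],
    [[0.075,0,-0.15],[0,0,0],1],
    [[0.075,0,-0.15],[0,0,0],1]
  ]
}}

```text
clock: 10.6
tool_pos: [462.4, -292.1, 207.0]
tool_rot: [0.704, 0.71, 0.001, 0.001]
ft_force: [0.8, -0.1, 0.0]
finger_gap: 85.6
gripper_force: 0.0
```

```bash
python3 shot.py r2
```

```text
10.65 [ 462.015 -294.272  206.438] [0.705 0.71  0.    0.001] [ 0.833  0.277 -0.453  1.897  0.143  0.997  0.325] [ 460.919 -213.363  348.899] [0.988 0.004 0.002 0.154] [343.402   0.    280.783]
```

View pics/r2.png

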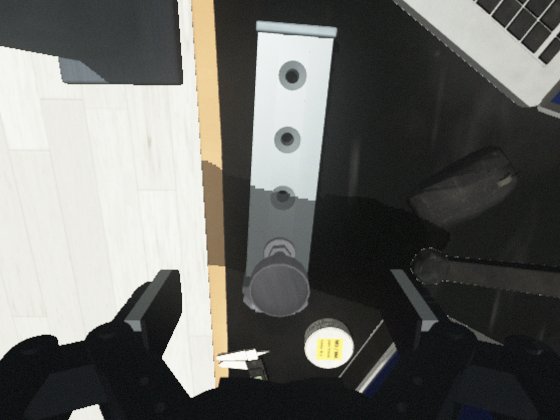

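The 48 stands in the handle hole, mouth at (278,285); the other three holes, (292,75), (287,139) and (283,197), are free. Next is the 40.

To row units: 320 mm / 800 = 0.4, 280 mm / 800 = 0.35.

>>> {"api": "drive_tool", "payload": {
  "rows": [
    [[0.05,0.0025,0],[0,0,0],1],
    [[0.1,0.0038,0],[0,0,0],1],
    [[0.15,0.0063,0],[0,0,0],1],
    [[0.2,0.0088,0],[0,0,0],1],
    [[0.25,0.01,0],[0,0,0],1],
    [[0.3,0.0125,0],[0,0,0],1],
    [[0.35,0.015,0],[0,0,0],1],
    [[0.4,0.0175,0],[0,0,0],1]
  ]
}}

```text
clock: 11.32
tool_pos: [474.2, 25.0, 205.4]
tool_rot: [0.706, 0.708, 0.0, 0.0]
ft_force: [2.3, 0.3, 0.9]
finger_gap: 85.6
gripper_force: 0.0
```

>>> {"api": "drive_tool", "payload": {
  "rows": [
    [[0.05,0.0025,0],[0,0,0],1],
    [[0.1,0.0038,0],[0,0,0],1],
    [[0.15,0.0063,0],[0,0,0],1],
    [[0.2,0.0088,0],[0,0,0],1],
    [[0.25,0.01,0],[0,0,0],1],
    [[0.3,0.0125,0],[0,0,0],1],
    [[0.35,0.015,0],[0,0,0],1],
    [[0.3875,0.0163,0],[0,0,0],1]
  ]
}}

```text
clock: 11.98
tool_pos: [486.1, 336.7, 205.1]
tool_rot: [0.706, 0.709, 0.0, -0.0]
ft_force: [-0.1, -0.2, 0.7]
finger_gap: 85.4
gripper_force: 0.0
```

To row units: 14 mm / 800 = 0.0175.

>>> {"api": "drive_tool", "payload": {
  "rows": [
    [[0.0175,0,0],[0,0,0],1],
    [[0.0175,0,0],[0,0,0],1],
    [[0.0175,0,0],[0,0,0],1],
    [[0.0175,0,0],[0,0,0],1],
    [[0.0175,0,0],[0,0,0],1],
    [[0.0175,0,0],[0,0,0],1],
    [[0.0175,0,0],[0,0,0],1],
    [[0.0175,0,0],[0,0,0],1]
  ]
}}

```text
clock: 12.65
tool_pos: [486.2, 347.3, 205.0]
tool_rot: [0.706, 0.708, 0.0, 0.0]
ft_force: [1.0, 0.1, 0.7]
finger_gap: 85.3
gripper_force: 0.0
```

```bash
python3 shot.py b3; python3 - <<'E'
from h import *
f=pickle.load(open("b3.pkl","rb"))
g=cv2.medianBlur(cv2.cvtColor(f["img"],cv2.COLOR_RGB2GRAY),3)
h=cv2.HoughCircles(g,cv2.HOUGH_GRADIENT_ALT,1,3,param1=150,param2=.5,minRadius=10,maxRadius=45)
for k in ([] if h is None else h[0]):
    for z in(107,101,95):
        p=plane(f,k[:2],z)
        if abs(p[0]-485)<12: print(k,z,p)
E
```

```text
12.7 [486.117 347.444 205.001] [0.706 0.708 0.    0.   ] [-0.139  0.421 -0.756  1.775  0.325  1.073 -1.005] [485.308 425.973 346.959] [0.988 0.002 0.    0.154] [343.402   0.    280.783]
[280.       193.        40.539692] 107 [484.93863593 360.10823831 107.        ]
[280.       193.        40.539692] 101 [484.92940381 358.46133453 101.        ]
[280.       193.        40.539692] 95 [484.9201717  356.81443074  95.        ]
[280.       329.        33.954704] 107 [485.24152096 243.56473801 107.        ]
[280.       329.        33.954704] 101 [485.23986227 239.00375059 101.        ]
[280.       329.        33.954704] 95 [485.23820357 234.44276317  95.        ]
[278.       183.        39.915657] 107 [483.48443427 367.53712531 107.        ]
[278.       183.        39.915657] 101 [483.43884092 366.07597532 101.        ]
[278.       183.        39.915657] 95 [483.39324758 364.61482534  95.        ]
[284.      286.       31.90686] 107 [488.30259709 283.85531459 107.        ]
[284.      286.       31.90686] 101 [488.37747833 280.30176311 101.        ]
[284.      286.       31.90686] 95 [488.452
[... 6782 characters left out ...]
        15.604215] 107 [488.07081559 321.6322441  107.        ]
[284.       242.        15.604215] 101 [488.1399013  319.02327667 101.        ]
[284.       242.        15.604215] 95 [488.20898702 316.41430923  95.        ]
[290.       329.        20.187761] 107 [493.512038   243.59245308 107.        ]
[290.       329.        20.187761] 101 [493.71717744 239.03215865 101.        ]
[290.       329.        20.187761] 95 [493.92231688 234.47186423  95.        ]
[270.       346.        16.533495] 107 [476.86519422 226.5938361  107.        ]
[270.       346.        16.533495] 101 [476.6540917  221.60850389 101.        ]
[270.       346.        16.533495] 95 [476.44298917 216.62317167  95.        ]
```

To row units: 127 mm / 800 = 0.1588, 122 mm / 800 = 0.1525.

>>> {"api": "drive_tool", "payload": {
  "rows": [
    [[0.0006,-0.0013,0.0375],[0,0,0],1],
    [[0.0006,-0.0013,0.075],[0,0,0],1],
    [[0.0006,-0.0013,0.1125],[0,0,0],1],
    [[0.0006,-0.0013,0.1375],[0,0,0],1],
    [[0.0006,-0.0013,0.1525],[0,0,0],1],
    [[0.0006,-0.0013,0.1588],[0,0,0],1],
    [[0.0006,-0.0013,0.1588],[0,0,0],1],
    [[0.0006,-0.0013,0.1588],[0,0,0],1]
  ]
}}

```text
clock: 13.37
tool_pos: [485.3, 348.9, 78.8]
tool_rot: [0.706, 0.709, 0.001, 0.0]
ft_force: [0.1, -0.0, 0.3]
finger_gap: 85.5
gripper_force: 0.0
```

>>> {"api": "drive_tool", "payload": {
  "rows": [
    [[0,0,0],[0,0,0],0.3],
    [[0,0,0],[0,0,0],-1],
    [[0,0,0],[0,0,0],-1],
    [[0,0,0],[0,0,0],-1],
    [[0,0,0],[0,0,0],-1],
    [[0,0,0],[0,0,0],-1],
    [[0,0,0],[0,0,0],-1],
    [[0,0,0],[0,0,0],-1]
  ]
}}

```text
clock: 14.03
tool_pos: [485.2, 348.7, 78.6]
tool_rot: [0.706, 0.708, 0.001, 0.0]
ft_force: [-0.3, -0.6, 7.5]
finger_gap: 39.1
gripper_force: 39.3
```

To row units: -90 mm / 800 = -0.1125, -80 mm / 800 = -0.1.

>>> {"api": "drive_tool", "payload": {
  "rows": [
    [[0,0,-0.01],[0,0,0],-1],
    [[0,0,-0.025],[0,0,0],-1],
    [[0,0,-0.0438],[0,0,0],-1],
    [[0,0,-0.0625],[0,0,0],-1],
    [[0,0,-0.0813],[0,0,0],-1],
    [[0,0,-0.1],[0,0,0],-1],
    [[0,0,-0.1125],[0,0,0],-1],
    [[0,0,-0.1125],[0,0,0],-1]
  ]
}}

```text
clock: 14.7
tool_pos: [485.8, 349.3, 171.0]
tool_rot: [0.706, 0.708, 0.002, 0.0]
ft_force: [-0.2, 0.9, -1.0]
finger_gap: 38.7
gripper_force: 40.3
```

```bash
python3 shot.py g3; python3 shot.py g3s scene; python3 -c "
import cv2,numpy as np
a=cv2.imread('pics/g3.png');b=cv2.resize(cv2.imread('pics/g3s.png')[180:340,170:310],(368,420))
cv2.imwrite('pics/gg3.png',np.hstack([a[:,80:510],b]))"
```

```text
14.75 [485.456 348.746 169.45 ] [0.706 0.708 0.001 0.   ] [-0.156  0.458 -0.74   1.81   0.361  1.01  -1.037] [484.436 427.644 313.125] [0.988 0.002 0.002 0.153] [343.402   0.    280.783]
14.8 [485.086 348.312 168.319] [0.706 0.708 0.    0.   ] [-0.157  0.46  -0.74   1.811  0.362  1.01  -1.037] [211.536 616.189 867.701] [-0.217  0.912 -0.339  0.072] [391.603   0.    274.914]
```

View pics/gg3.png

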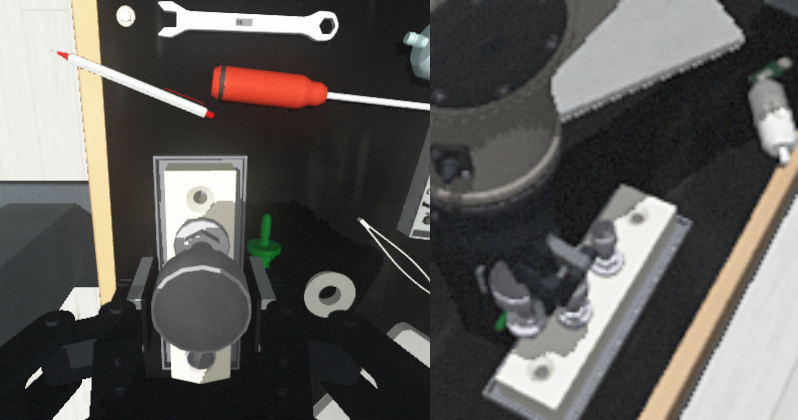

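The 40 hangs upright. It must clear the 32 and 24 on the way, so I'll lift it higher first.

To row units: -230 mm / 800 = -0.2875, -195 mm / 800 = -0.2438.

>>> {"api": "drive_tool", "payload": {
  "rows": [
    [[0,0,-0.025],[0,0,0],-1],
    [[-0.0063,0,-0.05],[0,0,0],-1],
    [[-0.05,-0.0013,-0.05],[0,0,0],-1],
    [[-0.1,-0.0038,-0.05],[0,0,0],-1],
    [[-0.15,-0.005,-0.05],[0,0,0],-1],
    [[-0.2,-0.0075,-0.05],[0,0,0],-1],
    [[-0.2438,-0.0088,-0.05],[0,0,0],-1],
    [[-0.2875,-0.01,-0.05],[0,0,0],-1]
  ]
}}

```text
clock: 15.47
tool_pos: [477.0, 116.2, 207.1]
tool_rot: [0.706, 0.708, -0.001, -0.0]
ft_force: [0.6, -0.2, -0.5]
finger_gap: 39.1
gripper_force: 40.6
```

To row units: -320 mm / 800 = -0.4, -280 mm / 800 = -0.35.

>>> {"api": "drive_tool", "payload": {
  "rows": [
    [[-0.05,-0.0013,0],[0,0,0],-1],
    [[-0.1,-0.0038,0],[0,0,0],-1],
    [[-0.15,-0.005,0],[0,0,0],-1],
    [[-0.2,-0.0075,0],[0,0,0],-1],
    [[-0.25,-0.0088,0],[0,0,0],-1],
    [[-0.3,-0.01,0],[0,0,0],-1],
    [[-0.35,-0.0113,0],[0,0,0],-1],
    [[-0.4,-0.0138,0],[0,0,0],-1]
  ]
}}

```text
clock: 16.13
tool_pos: [467.2, -203.6, 207.2]
tool_rot: [0.706, 0.709, -0.0, -0.0]
ft_force: [2.2, 0.6, -0.5]
finger_gap: 38.5
gripper_force: 40.6
```

To row units: -101 mm / 800 = -0.1263, -95 mm / 800 = -0.1188.

>>> {"api": "drive_tool", "payload": {
  "rows": [
    [[-0.05,-0.0013,0.0188],[0,0,0],-1],
    [[-0.0938,-0.0038,0.0375],[0,0,0],-1],
    [[-0.1188,-0.005,0.05],[0,0,0],-1],
    [[-0.1263,-0.005,0.0563],[0,0,0],-1],
    [[-0.1263,-0.005,0.0563],[0,0,0],-1],
    [[-0.1263,-0.005,0.0563],[0,0,0],-1],
    [[-0.1263,-0.005,0.0563],[0,0,0],-1],
    [[-0.1263,-0.005,0.0563],[0,0,0],-1]
  ]
}}

```text
clock: 16.8
tool_pos: [465.0, -301.4, 163.4]
tool_rot: [0.705, 0.709, 0.0, 0.0]
ft_force: [0.2, -0.7, 0.1]
finger_gap: 38.8
gripper_force: 40.6
```

```bash
python3 shot.py r3; cat > mh.py <<'E'
import sys
from h import *
np.set_printoptions(precision=1,suppress=True)
f=pickle.load(open(sys.argv[1]+".pkl","rb"));g=cv2.cvtColor(f["img"],cv2.COLOR_RGB2GRAY);print(f["tcp"])
def proj(f,p):
    q=R.from_quat(f["rotation"]).inv().apply(p-np.array(f["position"]));q=f["camera_matrix"]@q;return q[:2]/q[2]
for x,y in [(471,-195.2),(467.6,-249),(464.2,-302.5),(460.7,-356)]:
    u,v=np.round(proj(f,np.array([x,y,38.]))).astype(int)
    if v<20 or v>400: continue
    r=14;w=cv2.GaussianBlur(g[v-r:v+r+1,u-r:u+r+1],(0,0),1).astype(float)
    if w.shape!=(29,29): continue
    ref=np.median(np.r_[w[:,0],w[:,-1]]);n,l,st,c=cv2.connectedComponentsWithStats((w<ref*.85).astype(np.uint8));k=1+np.argmax(st[1:,4]) if n>1 else 0
    b=st[k];q=(u-r+b[0]+(b[2]-1)/2,v-r+b[1]+(b[3]-1)/2);print((x,y),q,b[2:4],plane(f,q,39)[:2])
E
python3 mh.py r3
```

```text
16.85 [ 465.032 -301.601  163.481] [0.705 0.709 0.    0.   ] [ 0.842  0.34  -0.461  1.922  0.188  0.92   0.295] [ 463.923 -222.677  305.36 ] [0.988 0.003 0.001 0.154] [343.402   0.    280.783]
[ 465.  -301.6  163.5]
(471, -195.2) (np.float64(290.0), np.float64(58.0)) [19 21] [ 470.4 -195.7]
(467.6, -249) (np.float64(282.0), np.float64(130.5)) [23 22] [ 465.1 -246.6]
(464.2, -302.5) (np.float64(280.0), np.float64(203.5)) [29 24] [ 463.9 -304.7]
(460.7, -356) (np.float64(281.0), np.float64(248.0)) [19  5] [ 464.9 -344. ]
```

To row units: 74 mm / 800 = 0.0925, 67 mm / 800 = 0.0838.

>>> {"api": "drive_tool", "payload": {
  "rows": [
    [[-0.0013,-0.0013,0.0188],[0,0,0],-1],
    [[-0.0013,-0.0013,0.0375],[0,0,0],-1],
    [[-0.0013,-0.0013,0.0475],[0,0,0],-1],
    [[-0.0013,-0.0013,0.0563],[0,0,0],-1],
    [[-0.0013,-0.0013,0.065],[0,0,0],-1],
    [[-0.0013,-0.0013,0.075],[0,0,0],-1],
    [[-0.0013,-0.0013,0.0838],[0,0,0],-1],
    [[-0.0013,-0.0013,0.0925],[0,0,0],-1]
  ]
}}

```text
clock: 17.52
tool_pos: [463.6, -303.7, 88.4]
tool_rot: [0.706, 0.709, 0.0, 0.0]
ft_force: [0.3, -0.9, -0.8]
finger_gap: 38.7
gripper_force: 40.5
```

To row units: 9.5 mm / 800 = 0.0119, 9 mm / 800 = 0.0113.

>>> {"api": "drive_tool", "payload": {
  "rows": [
    [[0,0,0.0025],[0,0,0],-1],
    [[0,0,0.005],[0,0,0],-1],
    [[0,0,0.0075],[0,0,0],-1],
    [[0,0,0.01],[0,0,0],-1],
    [[0,0,0.0113],[0,0,0],-1],
    [[0,0,0.0119],[0,0,0],-1],
    [[0,0,0.0119],[0,0,0],-1],
    [[0,0,0.0119],[0,0,0],-1]
  ]
}}

```text
clock: 18.18
tool_pos: [463.5, -303.7, 79.5]
tool_rot: [0.706, 0.708, 0.0, 0.0]
ft_force: [0.2, -0.3, -0.4]
finger_gap: 39.0
gripper_force: 40.5
```

To row units: -85 mm / 800 = -0.1063, -50 mm / 800 = -0.0625.

>>> {"api": "drive_tool", "payload": {
  "rows": [
    [[0,0,0.0006],[0,0,0],-0.3],
    [[0,0,0.0006],[0,0,0],0.3],
    [[0,0,0.0006],[0,0,0],1],
    [[0,0,0.0006],[0,0,0],1],
    [[0,0,0.0006],[0,0,0],1],
    [[0,0,-0.0188],[0,0,0],1],
    [[0,0,-0.0625],[0,0,0],1],
    [[0,0,-0.1063],[0,0,0],1]
  ]
}}

```text
clock: 18.85
tool_pos: [462.7, -303.0, 164.4]
tool_rot: [0.706, 0.709, -0.0, -0.001]
ft_force: [0.3, -0.5, 0.7]
finger_gap: 85.5
gripper_force: 0.0
```

To row units: 285 mm / 800 = 0.3563, 245 mm / 800 = 0.3063.

>>> {"api": "drive_tool", "payload": {
  "rows": [
    [[0.0125,0,-0.0375],[0,0,0],1],
    [[0.0563,0.0025,-0.05],[0,0,0],1],
    [[0.1063,0.005,-0.05],[0,0,0],1],
    [[0.1563,0.0063,-0.05],[0,0,0],1],
    [[0.2063,0.0088,-0.05],[0,0,0],1],
    [[0.2563,0.01,-0.05],[0,0,0],1],
    [[0.3063,0.0113,-0.05],[0,0,0],1],
    [[0.3563,0.0138,-0.05],[0,0,0],1]
  ]
}}

```text
clock: 19.52
tool_pos: [472.9, -16.9, 204.6]
tool_rot: [0.706, 0.708, 0.0, 0.0]
ft_force: [1.5, -0.2, -0.0]
finger_gap: 85.6
gripper_force: 0.0
```

To row units: 311 mm / 800 = 0.3888, 280 mm / 800 = 0.35.

>>> {"api": "drive_tool", "payload": {
  "rows": [
    [[0.05,0.0025,0],[0,0,0],1],
    [[0.1,0.0038,0],[0,0,0],1],
    [[0.15,0.0063,0],[0,0,0],1],
    [[0.2,0.0088,0],[0,0,0],1],
    [[0.25,0.01,0],[0,0,0],1],
    [[0.3,0.0125,0],[0,0,0],1],
    [[0.35,0.015,0],[0,0,0],1],
    [[0.3888,0.0163,0],[0,0,0],1]
  ]
}}

```text
clock: 20.18
tool_pos: [484.6, 295.6, 204.5]
tool_rot: [0.705, 0.709, 0.0, -0.0]
ft_force: [-0.0, -0.6, 1.4]
finger_gap: 85.4
gripper_force: 0.0
```

>>> {"api": "drive_tool", "payload": {
  "rows": [
    [[0,0,0],[0,0,0],1],
    [[0,0,0],[0,0,0],1],
    [[0,0,0],[0,0,0],1],
    [[0,0,0],[0,0,0],1],
    [[0,0,0],[0,0,0],1],
    [[0,0,0],[0,0,0],1],
    [[0,0,0],[0,0,0],1],
    [[0,0,0],[0,0,0],1]
  ]
}}

```text
clock: 20.85
tool_pos: [485.3, 291.9, 204.5]
tool_rot: [0.706, 0.708, 0.0, 0.0]
ft_force: [-0.9, -0.2, 0.3]
finger_gap: 85.6
gripper_force: 0.0
```

```bash
python3 shot.py b4; python3 shot.py b4t top; python3 -c "
import cv2,numpy as np
a=cv2.imread('pics/b4.png')[:,80:510];b=cv2.resize(cv2.imread('pics/b4t.png')[195:255,330:455],(368,177))
c=np.zeros((420,368,3),np.uint8);c[:177]=b
cv2.imwrite('pics/bb4.png',np.hstack([a,c]))"
```

```text
20.9 [485.267 292.053 204.463] [0.706 0.708 0.    0.   ] [-0.028  0.372 -0.775  1.844  0.299  1.045 -0.917] [484.428 370.608 346.412] [0.988 0.002 0.    0.154] [343.402   0.    280.783]
20.95 [485.198 292.196 204.449] [0.706 0.708 0.    0.   ] [-0.028  0.372 -0.775  1.844  0.299  1.045 -0.917] [ 273.785    5.707 1088.268] [-0.672  0.731 -0.09   0.084] [442.291   0.    277.279]
```

View pics/bb4.png

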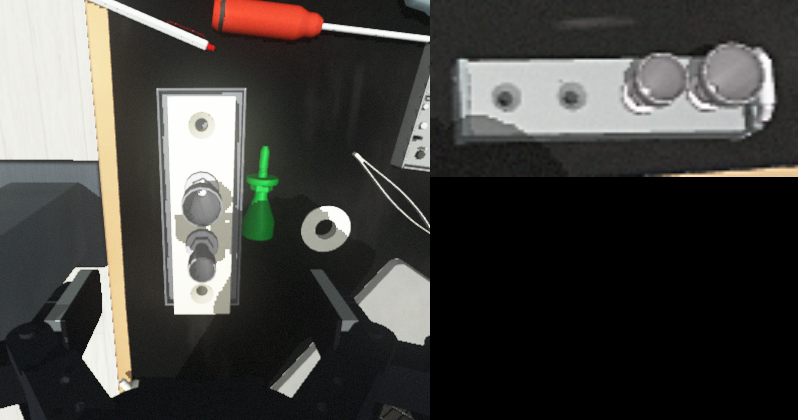

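The block now holds the 32 at (281,207) and the 24 at (281,267), and the top view shows the 40 and 48 standing in the rack. I'll grasp the 32.

To row units: 132 mm / 800 = 0.165, 126 mm / 800 = 0.1575.

>>> {"api": "drive_tool", "payload": {
  "rows": [
    [[0.0006,0,0.0375],[0,0,0],1],
    [[0.0006,0,0.075],[0,0,0],0.6],
    [[0.0006,0,0.1125],[0,0,0],0.6],
    [[0.0006,0,0.14],[0,0,0],0.6],
    [[0.0006,0,0.1575],[0,0,0],0.6],
    [[0.0006,0,0.165],[0,0,0],0.6],
    [[0.0006,0,0.165],[0,0,0],0.6],
    [[0.0006,0,0.165],[0,0,0],0.6]
  ]
}}

```text
clock: 21.62
tool_pos: [485.5, 293.4, 73.2]
tool_rot: [0.706, 0.709, 0.0, 0.0]
ft_force: [0.1, 0.1, 0.1]
finger_gap: 68.4
gripper_force: 0.0
```

>>> {"api": "drive_tool", "payload": {
  "rows": [
    [[0,0,0],[0,0,0],0.3],
    [[0,0,0],[0,0,0],-1],
    [[0,0,0],[0,0,0],-1],
    [[0,0,0],[0,0,0],-1],
    [[0,0,0],[0,0,0],-1],
    [[0,0,0],[0,0,0],-1],
    [[0,0,0],[0,0,0],-1],
    [[0,0,0],[0,0,0],-1]
  ]
}}

```text
clock: 22.28
tool_pos: [485.7, 293.2, 73.4]
tool_rot: [0.706, 0.708, 0.001, 0.0]
ft_force: [-1.1, -1.3, 7.4]
finger_gap: 31.0
gripper_force: 38.9
```

To row units: -132 mm / 800 = -0.165, -122 mm / 800 = -0.1525.

>>> {"api": "drive_tool", "payload": {
  "rows": [
    [[0,0,-0.01],[0,0,0],-1],
    [[0,0,-0.0275],[0,0,0],-1],
    [[0,0,-0.0525],[0,0,0],-1],
    [[0,0,-0.0775],[0,0,0],-1],
    [[0,0,-0.1025],[0,0,0],-1],
    [[0,0,-0.1275],[0,0,0],-1],
    [[0,0,-0.1525],[0,0,0],-1],
    [[0,0,-0.165],[0,0,0],-1]
  ]
}}

```text
clock: 22.95
tool_pos: [485.6, 293.6, 207.9]
tool_rot: [0.706, 0.709, 0.002, 0.0]
ft_force: [0.1, 0.2, -0.2]
finger_gap: 30.4
gripper_force: 39.7
```

```bash
python3 shot.py g4; python3 -c "
import cv2
cv2.imwrite('pics/g4c.png',cv2.imread('pics/g4.png'))"
```

```text
23.0 [486.026 293.864 208.611] [0.706 0.709 0.002 0.001] [-0.026  0.368 -0.78   1.839  0.298  1.049 -0.917] [484.257 372.082 349.983] [0.988 0.002 0.002 0.153] [343.402   0.    280.783]
```

To row units: -300 mm / 800 = -0.375, -260 mm / 800 = -0.325.

>>> {"api": "drive_tool", "payload": {
  "rows": [
    [[-0.025,0,0],[0,0,0],-1],
    [[-0.075,-0.0025,0],[0,0,0],-1],
    [[-0.125,-0.005,0],[0,0,0],-1],
    [[-0.175,-0.0063,0],[0,0,0],-1],
    [[-0.225,-0.0088,0],[0,0,0],-1],
    [[-0.275,-0.01,0],[0,0,0],-1],
    [[-0.325,-0.0113,0],[0,0,0],-1],
    [[-0.375,-0.0138,0],[0,0,0],-1]
  ]
}}

```text
clock: 23.67
tool_pos: [474.7, -9.1, 204.4]
tool_rot: [0.706, 0.709, 0.0, 0.0]
ft_force: [1.2, -0.3, -1.5]
finger_gap: 30.8
gripper_force: 39.7
```

To row units: -242 mm / 800 = -0.3025, -230 mm / 800 = -0.2875.

>>> {"api": "drive_tool", "payload": {
  "rows": [
    [[-0.05,-0.0013,0],[0,0,0],-1],
    [[-0.1,-0.0038,0],[0,0,0],-1],
    [[-0.15,-0.005,0.0125],[0,0,0],-1],
    [[-0.2,-0.0075,0.025],[0,0,0],-1],
    [[-0.25,-0.0088,0.0375],[0,0,0],-1],
    [[-0.2875,-0.01,0.05],[0,0,0],-1],
    [[-0.3025,-0.0106,0.0525],[0,0,0],-1],
    [[-0.3025,-0.0106,0.0525],[0,0,0],-1]
  ]
}}

```text
clock: 24.33
tool_pos: [466.5, -252.0, 161.1]
tool_rot: [0.707, 0.707, -0.0, -0.001]
ft_force: [-0.1, -0.2, -0.6]
finger_gap: 31.1
gripper_force: 39.7
```

>>> {"api": "drive_tool", "payload": {
  "rows": [
    [[0,0,0],[0,0,0],-1],
    [[0,0,0],[0,0,0],-1],
    [[0,0,0],[0,0,0],-1],
    [[0,0,0],[0,0,0],-1],
    [[0,0,0],[0,0,0],-1],
    [[0,0,0],[0,0,0],-1],
    [[0,0,0],[0,0,0],-1],
    [[0,0,0],[0,0,0],-1]
  ]
}}

```text
clock: 25.0
tool_pos: [467.8, -249.0, 162.4]
tool_rot: [0.706, 0.709, 0.0, 0.0]
ft_force: [0.7, 0.7, -0.6]
finger_gap: 30.9
gripper_force: 39.7
```

```bash
python3 shot.py r4; python3 mh.py r4
```

```text
25.05 [ 467.746 -249.061  162.344] [ 0.706  0.709  0.    -0.   ] [ 0.809  0.312 -0.521  1.972  0.195  0.906  0.192] [ 466.871 -170.351  304.333] [0.988 0.002 0.    0.154] [343.402   0.    280.783]
[ 467.7 -249.1  162.3]
(471, -195.2) (np.float64(283.0), np.float64(129.0)) [23 23] [ 468.6 -193. ]
(467.6, -249) (np.float64(277.5), np.float64(195.5)) [22 20] [ 464.5 -245.2]
(464.2, -302.5) (np.float64(289.5), np.float64(253.0)) [4 3] [ 474.7 -295.8]
(460.7, -356) (np.float64(273.0), np.float64(313.0)) [29 29] [ 460.6 -355. ]
```

View pics/r4.png

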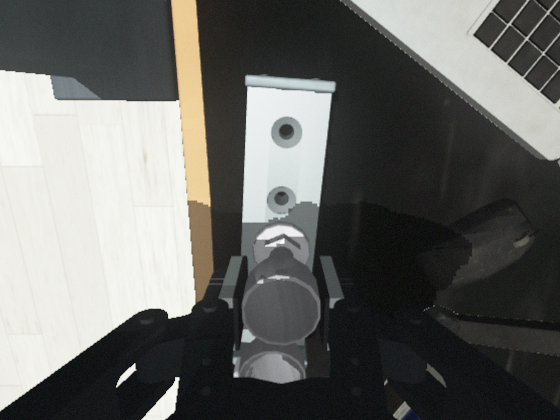

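The 32 is held upright over the rack. The two free holes show at (287,132) and (282,199), which gives about (471.6,-195.5) and (467.8,-248), so it is on target.

To row units: 78 mm / 800 = 0.0975, 72 mm / 800 = 0.09.

>>> {"api": "drive_tool", "payload": {
  "rows": [
    [[0,0,0.0188],[0,0,0],-1],
    [[0,0,0.0375],[0,0,0],-1],
    [[0,0,0.05],[0,0,0],-1],
    [[0,0,0.06],[0,0,0],-1],
    [[0,0,0.07],[0,0,0],-1],
    [[0,0,0.08],[0,0,0],-1],
    [[0,0,0.09],[0,0,0],-1],
    [[0,0,0.0975],[0,0,0],-1]
  ]
}}

```text
clock: 25.72
tool_pos: [467.7, -249.1, 83.5]
tool_rot: [0.706, 0.709, 0.0, -0.0]
ft_force: [-0.3, -0.3, -1.0]
finger_gap: 31.1
gripper_force: 39.7
```

>>> {"api": "drive_tool", "payload": {
  "rows": [
    [[0,0,0.0025],[0,0,0],-1],
    [[0,0,0.005],[0,0,0],-1],
    [[0,0,0.0075],[0,0,0],-1],
    [[0,0,0.01],[0,0,0],-1],
    [[0,0,0.0119],[0,0,0],-1],
    [[0,0,0.0125],[0,0,0],-1],
    [[0,0,0.0125],[0,0,0],-1],
    [[0,0,0.0125],[0,0,0],-1]
  ]
}}

```text
clock: 26.38
tool_pos: [467.8, -249.2, 74.4]
tool_rot: [0.706, 0.708, 0.0, 0.0]
ft_force: [-0.6, -0.0, -0.1]
finger_gap: 30.3
gripper_force: 39.7
```

To row units: -85 mm / 800 = -0.1063, -50 mm / 800 = -0.0625.

>>> {"api": "drive_tool", "payload": {
  "rows": [
    [[0,0,0.0006],[0,0,0],-0.3],
    [[0,0,0.0006],[0,0,0],0.3],
    [[0,0,0.0006],[0,0,0],0.6],
    [[0,0,0.0006],[0,0,0],0.6],
    [[0,0,0.0006],[0,0,0],0.6],
    [[0,0,-0.0188],[0,0,0],0.6],
    [[0,0,-0.0625],[0,0,0],0.6],
    [[0,0,-0.1063],[0,0,0],0.6]
  ]
}}

```text
clock: 27.05
tool_pos: [467.0, -248.5, 159.5]
tool_rot: [0.706, 0.709, -0.0, -0.001]
ft_force: [0.2, -0.8, 1.0]
finger_gap: 68.1
gripper_force: 0.0
```

To row units: 285 mm / 800 = 0.3563, 245 mm / 800 = 0.3063.

>>> {"api": "drive_tool", "payload": {
  "rows": [
    [[0.0125,0,-0.0375],[0,0,0],0.6],
    [[0.0563,0.0025,-0.05],[0,0,0],0.6],
    [[0.1063,0.005,-0.05],[0,0,0],0.6],
    [[0.1563,0.0063,-0.05],[0,0,0],0.6],
    [[0.2063,0.0088,-0.05],[0,0,0],0.6],
    [[0.2563,0.01,-0.05],[0,0,0],0.6],
    [[0.3063,0.0125,-0.05],[0,0,0],0.6],
    [[0.3563,0.015,-0.05],[0,0,0],0.6]
  ]
}}

```text
clock: 27.72
tool_pos: [478.2, 37.6, 199.6]
tool_rot: [0.706, 0.708, 0.0, 0.0]
ft_force: [1.0, -0.6, 0.3]
finger_gap: 68.3
gripper_force: 0.0
```

To row units: 201 mm / 800 = 0.2513, 190 mm / 800 = 0.2375.

>>> {"api": "drive_tool", "payload": {
  "rows": [
    [[0.05,0.0013,0],[0,0,0],0.6],
    [[0.1,0.0038,0],[0,0,0],0.6],
    [[0.15,0.0063,0],[0,0,0],0.6],
    [[0.2,0.0075,0],[0,0,0],0.6],
    [[0.2375,0.0088,0],[0,0,0],0.6],
    [[0.2513,0.0094,0],[0,0,0],0.6],
    [[0.2513,0.0094,0],[0,0,0],0.6],
    [[0.2513,0.0094,0],[0,0,0],0.6]
  ]
}}

```text
clock: 28.38
tool_pos: [485.1, 236.9, 199.1]
tool_rot: [0.705, 0.709, -0.0, -0.0]
ft_force: [-0.9, -0.2, -0.0]
finger_gap: 68.5
gripper_force: 0.0
```

```bash
python3 shot.py b5; python3 - <<'E'
from h import *
f=pickle.load(open("b5.pkl","rb"));g=cv2.medianBlur(cv2.cvtColor(f["img"],cv2.COLOR_RGB2GRAY),3)
h=cv2.HoughCircles(g,cv2.HOUGH_GRADIENT_ALT,1,3,param1=150,param2=.6,minRadius=13,maxRadius=18)
for k in ([] if h is None else h[0]):
    p=plane(f,k[:2],95)
    if abs(p[0]-485)<6 and 200<p[1]<270: print(k,p)
E
```

```text
28.4333 [485.332 235.887 199.086] [ 0.706  0.708 -0.     0.   ] [ 0.084  0.333 -0.785  1.906  0.276  1.014 -0.818] [484.199 315.587 341.017] [ 0.988  0.003 -0.     0.154] [343.402   0.    280.783]
[282.       208.        14.387775] [485.29444251 236.33898297  95.        ]
```

To row units: 132 mm / 800 = 0.165, 126 mm / 800 = 0.1575.

>>> {"api": "drive_tool", "payload": {
  "rows": [
    [[0.0006,0,0.0375],[0,0,0],0.6],
    [[0.0006,0,0.075],[0,0,0],0.6],
    [[0.0006,0,0.1125],[0,0,0],0.3],
    [[0.0006,0,0.14],[0,0,0],0.3],
    [[0.0006,0,0.1575],[0,0,0],0.3],
    [[0.0006,0,0.165],[0,0,0],0.3],
    [[0.0006,0,0.165],[0,0,0],0.3],
    [[0.0006,0,0.165],[0,0,0],0.3]
  ]
}}

```text
clock: 29.1
tool_pos: [485.9, 237.3, 68.2]
tool_rot: [0.706, 0.708, 0.0, 0.0]
ft_force: [0.7, 0.2, 0.6]
finger_gap: 55.6
gripper_force: 0.0
```

>>> {"api": "drive_tool", "payload": {
  "rows": [
    [[0,0,0],[0,0,0],0],
    [[0,0,0],[0,0,0],-1],
    [[0,0,0],[0,0,0],-1],
    [[0,0,0],[0,0,0],-1],
    [[0,0,0],[0,0,0],-1],
    [[0,0,0],[0,0,0],-1],
    [[0,0,0],[0,0,0],-1],
    [[0,0,0],[0,0,0],-1]
  ]
}}

```text
clock: 29.77
tool_pos: [486.0, 237.6, 68.4]
tool_rot: [0.706, 0.708, 0.001, 0.0]
ft_force: [-0.9, -0.6, 8.5]
finger_gap: 22.6
gripper_force: 38.7
```

To row units: -100 mm / 800 = -0.125, -95 mm / 800 = -0.1188.

>>> {"api": "drive_tool", "payload": {
  "rows": [
    [[0,0,-0.01],[0,0,0],-1],
    [[0,0,-0.025],[0,0,0],-1],
    [[0,0,-0.0438],[0,0,0],-1],
    [[0,0,-0.0625],[0,0,0],-1],
    [[0,0,-0.0813],[0,0,0],-1],
    [[0,0,-0.1],[0,0,0],-1],
    [[0,0,-0.1188],[0,0,0],-1],
    [[0,0,-0.125],[0,0,0],-1]
  ]
}}

```text
clock: 30.43
tool_pos: [486.1, 238.1, 170.4]
tool_rot: [0.706, 0.709, 0.002, 0.001]
ft_force: [0.3, -0.1, -0.8]
finger_gap: 22.7
gripper_force: 39.3
```

To row units: -300 mm / 800 = -0.375, -260 mm / 800 = -0.325.

>>> {"api": "drive_tool", "payload": {
  "rows": [
    [[-0.025,0,0],[0,0,0],-1],
    [[-0.075,-0.0025,0],[0,0,0],-1],
    [[-0.125,-0.005,0],[0,0,0],-1],
    [[-0.175,-0.0063,0],[0,0,0],-1],
    [[-0.225,-0.0088,0],[0,0,0],-1],
    [[-0.275,-0.01,0],[0,0,0],-1],
    [[-0.325,-0.0113,0],[0,0,0],-1],
    [[-0.375,-0.0138,0],[0,0,0],-1]
  ]
}}

```text
clock: 31.1
tool_pos: [475.1, -64.6, 167.8]
tool_rot: [0.706, 0.709, 0.0, 0.0]
ft_force: [1.0, -0.1, -0.7]
finger_gap: 23.0
gripper_force: 39.3
```

To row units: -132 mm / 800 = -0.165, -126 mm / 800 = -0.1575.

>>> {"api": "drive_tool", "payload": {
  "rows": [
    [[-0.05,-0.0013,0],[0,0,0],-1],
    [[-0.1,-0.0038,0],[0,0,0],-1],
    [[-0.1375,-0.005,0.0063],[0,0,0],-1],
    [[-0.1575,-0.0063,0.0125],[0,0,0],-1],
    [[-0.165,-0.0063,0.0125],[0,0,0],-1],
    [[-0.165,-0.0063,0.0125],[0,0,0],-1],
    [[-0.165,-0.0063,0.0125],[0,0,0],-1],
    [[-0.165,-0.0063,0.0125],[0,0,0],-1]
  ]
}}

```text
clock: 31.77
tool_pos: [471.4, -193.1, 157.7]
tool_rot: [0.705, 0.709, 0.0, 0.0]
ft_force: [-0.9, 0.5, -0.3]
finger_gap: 22.7
gripper_force: 39.3
```

```bash
python3 shot.py r5; python3 mh.py r5
```

```text
31.8167 [ 471.411 -193.177  157.701] [0.705 0.709 0.    0.   ] [ 0.785  0.299 -0.607  2.016  0.217  0.889  0.066] [ 470.313 -114.492  299.689] [0.988 0.003 0.    0.153] [343.402   0.    280.783]
[ 471.4 -193.2  157.7]
(471, -195.2) (np.float64(278.5), np.float64(201.0)) [20 17] [ 469.  -192.5]
(467.6, -249) (np.float64(277.0), np.float64(265.0)) [29 29] [ 468.  -248.8]
(464.2, -302.5) (np.float64(273.0), np.float64(319.0)) [29 29] [ 464.6 -302. ]
(460.7, -356) (np.float64(262.0), np.float64(379.5)) [15  4] [ 454.1 -369.3]
```

Shift y by −1.5 mm and lower.

To row units: 78 mm / 800 = 0.0975, -1.5 mm / 800 = -0.0019.

>>> {"api": "drive_tool", "payload": {
  "rows": [
    [[-0.0019,0,0.0188],[0,0,0],-1],
    [[-0.0019,0,0.0375],[0,0,0],-1],
    [[-0.0019,0,0.05],[0,0,0],-1],
    [[-0.0019,0,0.06],[0,0,0],-1],
    [[-0.0019,0,0.07],[0,0,0],-1],
    [[-0.0019,0,0.08],[0,0,0],-1],
    [[-0.0019,0,0.09],[0,0,0],-1],
    [[-0.0019,0,0.0975],[0,0,0],-1]
  ]
}}

```text
clock: 32.48
tool_pos: [471.0, -195.9, 78.6]
tool_rot: [0.706, 0.709, 0.0, -0.0]
ft_force: [-0.4, 1.2, 0.3]
finger_gap: 22.6
gripper_force: 39.3
```

To row units: 10.5 mm / 800 = 0.0131, 9.5 mm / 800 = 0.0119.

>>> {"api": "drive_tool", "payload": {
  "rows": [
    [[0,0,0.0025],[0,0,0],-1],
    [[0,0,0.005],[0,0,0],-1],
    [[0,0,0.0075],[0,0,0],-1],
    [[0,0,0.01],[0,0,0],-1],
    [[0,0,0.0119],[0,0,0],-1],
    [[0,0,0.0131],[0,0,0],-1],
    [[0,0,0.0131],[0,0,0],-1],
    [[0,0,0.0131],[0,0,0],-1]
  ]
}}

```text
clock: 33.15
tool_pos: [471.0, -196.1, 68.8]
tool_rot: [0.706, 0.709, 0.0, -0.0]
ft_force: [1.8, 1.8, -2.4]
finger_gap: 22.4
gripper_force: 39.2
```

To row units: -85 mm / 800 = -0.1063, -50 mm / 800 = -0.0625.

>>> {"api": "drive_tool", "payload": {
  "rows": [
    [[0,0,0.0006],[0,0,0],-0.3],
    [[0,0,0.0006],[0,0,0],0.3],
    [[0,0,0.0006],[0,0,0],0.6],
    [[0,0,0.0006],[0,0,0],0.6],
    [[0,0,0.0006],[0,0,0],0.6],
    [[0,0,-0.0188],[0,0,0],0.6],
    [[0,0,-0.0625],[0,0,0],0.6],
    [[0,0,-0.1063],[0,0,0],0.6]
  ]
}}

```text
clock: 33.82
tool_pos: [470.2, -195.5, 154.0]
tool_rot: [0.705, 0.709, -0.0, -0.002]
ft_force: [0.4, -0.3, 0.8]
finger_gap: 68.3
gripper_force: 0.0
```

To row units: 230 mm / 800 = 0.2875, 200 mm / 800 = 0.25.

>>> {"api": "drive_tool", "payload": {
  "rows": [
    [[0,0,-0.05],[0,0,0],0.6],
    [[0.05,0,-0.0625],[0,0,0],0.6],
    [[0.1,0,-0.0625],[0,0,0],0.6],
    [[0.15,0,-0.0625],[0,0,0],0.6],
    [[0.2,0,-0.0625],[0,0,0],0.6],
    [[0.25,0,-0.0625],[0,0,0],0.6],
    [[0.2875,0,-0.0625],[0,0,0],0.6],
    [[0.2875,0,-0.0625],[0,0,0],0.6]
  ]
}}

```text
clock: 34.48
tool_pos: [469.9, 39.9, 204.5]
tool_rot: [0.703, 0.711, 0.001, 0.0]
ft_force: [0.2, -0.4, 0.6]
finger_gap: 68.5
gripper_force: 0.0
```

```bash
python3 shot.py ft top; python3 shot.py fs scene; python3 -c "
import cv2,numpy as np
b=cv2.resize(cv2.imread('pics/ft.png')[190:255,330:455],(500,260),interpolation=2);d=cv2.resize(cv2.imread('pics/fs.png')[90:200,285:370],(270,350),interpolation=2)
c=np.zeros((350,780,3),np.uint8);c[:260,:500]=b;c[:,510:]=d
cv2.imwrite('pics/fin.png',c)"
```

```text
34.5333 [469.988  36.95  204.18 ] [0.704 0.71  0.    0.   ] [ 0.498  0.194 -0.783  2.04   0.166  0.968 -0.361] [ 273.785    5.707 1088.268] [-0.672  0.731 -0.09   0.084] [442.291   0.    277.279]
34.5833 [470.031  34.897 203.932] [0.705 0.709 0.    0.   ] [ 0.5    0.195 -0.78   2.041  0.166  0.968 -0.359] [211.536 616.189 867.701] [-0.217  0.912 -0.339  0.072] [391.603   0.    274.914]
```

View pics/fin.png

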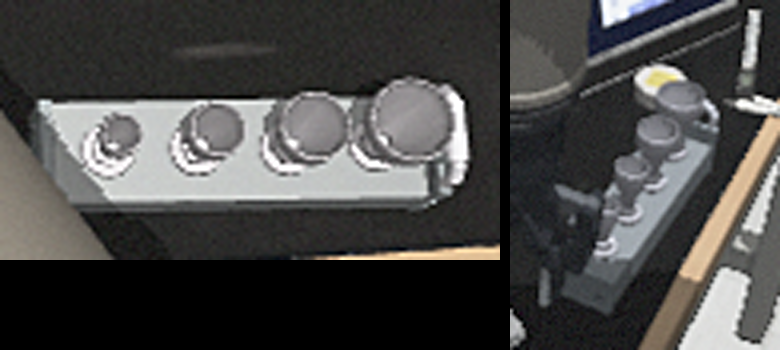

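All four stand upright in size order, 24 at the plain end to 48 at the handle, with flanges seated and the gripper clear.

```bash
python3 -c "
from bench import robot
print(robot.job_done())"
```

```text
the job is handed in; nothing more can be done
None
```

I put all four nozzles in the storage rack in size order, 48 mm next to the handle down to 24 mm at the plain end, upright with flanges seated in the last pictures, and released; I handed the job in at about 35 s, and it returned no verdict.

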